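# Turn the cellar turntable to bring the jug to the front

### The job

A wooden turntable with preserves stands on the small white shelf. Push its rim round gently with a fingertip until the jug with the handle stands at the middle of the shelf's front, the open side towards you, opposite the raised back edge, then take the hand clear. Only push the rim: do not pinch it, do not touch, lift or shift the jug and the other containers on the turntable, and leave the things beside it where they are.

Things in the scene. Friction and masses are not known exactly. Their poses are not given: they have to be found in the camera images.
- shelf: low fixed white shelf board on two dark feet, 395 x 400 mm, its top 45 mm above the table. Origin: on the table straight under the turntable's axis; z up; its -x side is the open front (board edge 180 mm from the axis), its +x side has a raised back edge 40 mm high, 201 to 215 mm from the axis. It stands turned by up to about 15 degrees from square with the robot
- shelf_front (a point): point on the shelf board's top, 165 mm from the turntable's axis, in the middle of the open front: seen from the axis, the jug must come to this bearing
- turntable: round wooden plate, 330 mm across and 14 mm thick, that turns freely both ways without end about its upright axis (about 0.6 N at the rim keeps it turning; it stops within a few degrees when let go). Origin: on the axis, at the plate's upper face, 71 mm above the table; z up. Round its edge stands an upright dark wooden lip 20 mm high and 10 mm thick (155 to 165 mm from the axis), interrupted by four finger cut-outs
- cutout0 (a point): one of the four finger cut-outs in the lip, 45 degrees round from the turntable's +x axis: centre of the 60 mm wide gap, at the plate's upper face, 160 mm from the axis. A fingertip lowered into it to a few mm above the plate can push the rounded end of the lip on either side
- cutout1 (a point): one of the four finger cut-outs in the lip, 135 degrees round from the turntable's +x axis: centre of the 60 mm wide gap, at the plate's upper face, 160 mm from the axis. A fingertip lowered into it to a few mm above the plate can push the rounded end of the lip on either side
- cutout2 (a point): one of the four finger cut-outs in the lip, 225 degrees round from the turntable's +x axis: centre of the 60 mm wide gap, at the plate's upper face, 160 mm from the axis. A fingertip lowered into it to a few mm above the plate can push the rounded end of the lip on either side
- cutout3 (a point): one of the four finger cut-outs in the lip, 315 degrees round from the turntable's +x axis: centre of the 60 mm wide gap, at the plate's upper face, 160 mm from the axis. A fingertip lowered into it to a few mm above the plate can push the rounded end of the lip on either side
- jug_mid (a point): the jug: white glazed earthenware, 112 mm high, belly 70 mm across, narrow neck, a spout and a loop handle that stands out to 55 mm from its axis; the only thing on the turntable with a handle. This point is on its axis half-way up, 56 mm above its foot. It stands loose on the plate, about 82 mm from the turntable's axis, midway between two cut-outs, handle in any direction
- low_jar_mid (a point): low glass jar with metal lid, 72 mm across, 85 mm high, loose on the turntable about 82 mm from its axis; point on its axis half-way up
- tall_jar_mid (a point): tall glass jar with metal lid, 62 mm across, 130 mm high, loose on the turntable about 82 mm from its axis; point on its axis half-way up
- oil_bottle_mid (a point): glass bottle with black cap, 60 mm across, 170 mm high, the tallest thing on the turntable, loose, about 82 mm from its axis; point on its axis half-way up
- flower_pot: bystander: empty terracotta flower pot, 110 mm across the rim, 100 mm high, loose on the table to the left of the shelf; origin under its centre
- mug: bystander: blue mug with a handle, 80 mm across, 90 mm high, loose on the table to the right of the shelf; origin under its centre
- small_jar: bystander: small amber glass jar, 54 mm across, 70 mm high, loose on the table to the right of the shelf, beyond the mug; origin under its centre
Mind the look-alikes: they are no part of the job. Leave any orange or pink look-alike of the part that bears oil_bottle_mid alone.

How it is judged:
On the way:
1. the fingers push on the turntable (contact force between the fingers and turntable above 0.3 N).
At the end, for the whole second after the job is handed in: the turntable is at rest with the jug's axis within 28 mm either side of the shelf's front-to-back middle line (about 20 degrees round) on the front side, and the jug and the three other containers stand upright on the plate (x of jug_mid in the frame of shelf below -0.05 m and y of jug_mid in the frame of shelf between -0.028 and 0.028 m and horizontal distance between each of jug_mid, low_jar_mid, tall_jar_mid, oil_bottle_mid and turntable below 0.125 m and angle between each of jug_mid, low_jar_mid, tall_jar_mid, oil_bottle_mid's own z axis and vertical below 0.1 rad and angular speed of turntable below 0.03 rad/s and linear speed of each of jug, low_jar, tall_jar, oil_bottle below 0.02 m/s); the robot touches nothing.
It fails at once if the robot touches the jug or another container on the turntable (contact force between any of the fingers, the arm and jug above 0.5 N or contact force between any of the fingers, the arm and low_jar above 0.5 N or contact force between any of the fingers, the arm and tall_jar above 0.5 N or contact force between any of the fingers, the arm and oil_bottle above 0.5 N).
It fails at once if a container on the turntable is lifted, tipped or shifted on the plate (z of jug_mid in the frame of turntable above 0.066 m or angle between any of jug_mid, low_jar_mid, tall_jar_mid, oil_bottle_mid's own z axis and vertical above 0.25 rad or horizontal distance between any of jug_mid, low_jar_mid, tall_jar_mid, oil_bottle_mid and turntable above 0.108 m or horizontal distance between any of jug_mid, low_jar_mid, tall_jar_mid, oil_bottle_mid and turntable below 0.058 m or z of low_jar_mid in the frame of turntable above 0.0525 m or z of tall_jar_mid in the frame of turntable above 0.075 m or z of oil_bottle_mid in the frame of turntable above 0.095 m).
It fails at once if the rim is pinched or pressed hard (over 30 N) (contact force between the fingers and turntable above 30 N).
It fails at once if the turntable is flung round (over 3 rad/s) (angular speed of turntable above 3 rad/s).
It fails at once if a bystander is moved by more than 20 mm (distance of any of flower_pot, mug, small_jar from where it was at the start of the episode above 0.02 m).
It also fails if it takes over 64 s, if anything falls off the work surface, if the arm or the gripper's body presses on something with over 40 N, if the wrist force passes 120 N, or if a joint passes its speed limit or range.

### The arm

A 6-joint arm with a two-finger parallel gripper is mounted at the origin on the work surface. World frame = base frame: x ahead of the robot, y to its left, z up, the work surface at z = 0. Lengths are in m, angles in rad, forces in N, time in s.
With the tool pointing down it reaches from about 0.3 to 0.825 m from the base axis. Payload 5.4 kg.
Tool frame: the origin (TCP) lies midway between the tips of the shut fingers; the grasp point (between the pads) lies 19 mm behind it; z points along the fingers, y is the direction in which the jaws open and shut (so a half turn about z gives the same grasp; the last joint's range is limited). The gripper opens to 92 mm and grips with 3 to 60 N. Pads are 20 mm wide; open, the fingers measure 128 mm over their backs; the gripper's body (75 mm by 189 mm) begins 69 mm behind the grasp point.
Start: joints at [-1.334, 0.158, 1.597, -0, 1.386, -0.21], TCP at [0.248, -0.519, 0.215] pointing down, gripper open.
Joint ranges: [-2.91, 2.91], [-0.94, 2.29], [0.18, 2.7], [-1.29, 4.43], [0.17, 2.64], [-3, 3]. Speed limits (rad/s): [2.57, 2.57, 3.14, 3.14, 3.14, 3.14].

### API

Orientations are given as a unit quaternion [x, y, z, w].
In Python, from plant import ctrl gives the robot as it stands. The module is installed in compiled form; this text tells all that it offers.
- The arm moves only by the tool servo_tool, never from a script. Its argument "targets" is text: rows parted by semicolons, each of 5 numbers parted by spaces: the shift along the world's x, y, z in mm, then the turn about the world's z in degrees, then the opening, from 0 (shut) to 1 (fully open). In form: x y z turn grip; .... A call has 1 to 12 rows; each row shifts and turns the pose as measured when the row begins; what a row does not reach is not made up. A row lasts 1/12 s, in which the tool goes at most 41.7 mm and 7.16 degrees, less where a joint would pass 70% of its speed; a pose out of reach is approached as far as the arm can. A call is refused whole if a number of a shift passes 41.7 or a number of a turn 7.16, either way. A call with a gripper value outside its range is refused whole. The fingers move at their own pace and stop on an object; the grip force is fixed at half the most. Time passes only in rows, so rows that do not move let the fingers close. It gives the time, the measured TCP pose, the force and the opening at its end, in the units of the state.
- ctrl.observe(): the state, without advancing time (a new reading comes with each control period).
- ctrl.get_image(name): name is "scene" or "top" or "wrist"; returns a dict with "color" (384x512x3 uint8, red, green, blue), "intrinsics" (3x3 intrinsics, pixels), "view" (4x4, takes a point from world to camera coordinates); the wrist camera has in their place "hand_eye" (4x4, takes a point from camera to tool coordinates, whose origin is the TCP and whose axes are the flange's). Camera axes: x right, y down, z forward; pixel columns grow to the right and rows downward; lengths in m; the calibration is good to about 2 mm. A picture is of the moment at which its call begins: read the wrist's pose just before it. There is no depth.
- ctrl.close_job(): hands the job in, once; it reports no verdict.
Trained networks look in the newest picture that a camera, given by its name, has taken for a name from the list of things; names that differ only in an ending like _2 or _b are one class to them, and where a whole thing is asked for, a point or a joint stands for the part that bears it (a point fixed in the world has none). Each returns a list of dicts, best first, with "score" (0 to 1); they miss things now and then, are a little off and sometimes report something else, mostly with a low value. They report only what shows in the picture. A call takes as long as a camera call. They do not tell look-alikes from the thing itself.
- ctrl.look_for(camera, thing): "rect" ([left, top, width, height] in pixels, round what is visible of it).
- ctrl.mark_of(camera, thing): "centre" ([row, column] in pixels: a listed point, or the origin of a listed thing).
The state is a dict: "t": time; "joint_positions": joint angles; "qvel": joint speeds; "joint_torque": joint torques, N m; "position": TCP position; "tcp_rot": TCP orientation; "ft_force": force on the tool from outside, world axes, zero at the start; "wrist_torque": the same for the moment, N m; "finger_gap": opening from 0.0 (shut) to 1.0 (fully open).
Only numpy, scipy, OpenCV 4.12 (cv2) and the standard library are available. Lean on these libraries where they do the work, as an engineer would, in place of code of your own. Each camera call takes 0.05 s, during which the arm holds its last target. There are 200 camera calls.

## Working session

There is one attempt and no reset: what is moved stays moved. The work goes in short steps, Python scripts to look and compute and a tool call to move; the robot and the scene stay as the last step left them, time stands still between calls to the robot, and variables do not carry over. Pictures are saved under pics/ and viewed, about 8 in all and at most 12, crops included, and the job is handed in when it is done.

Besides the shell and the picture viewer there is one more tool, called after "Call:" in YAML: its name, and indented under it one key for each argument. servo_tool: Moves the arm, as the interface text tells. Its arguments: {"type":"object","properties":{"targets":{"type":"string"}},"required":["targets"]}

```bash
mkdir -p pics; cat > h.py <<'E'
import numpy as np, cv2
from plant import ctrl
def img(n,f=None):
    d=ctrl.get_image(n)
    if f: cv2.imwrite('pics/'+f,cv2.cvtColor(d['color'],cv2.COLOR_RGB2BGR))
    return d
def ray(d,r,c,z):
    K=np.array(d['intrinsics']);V=np.array(d['view']);R=V[:3,:3];t=V[:3,3]
    o=-R.T@t; v=R.T@np.linalg.solve(K,[c,r,1]); return o+v*(z-o[2])/v[2]
def px(d,p):
    K=np.array(d['intrinsics']);V=np.array(d['view']);q=K@(V[:3,:3]@p+V[:3,3]);return q[:2]/q[2]
E
python3 - <<'E'
from h import *
z={'turntable':.071,'shelf':0,'shelf_front':.045,'cutout0':.071,'cutout1':.071,'cutout2':.071,'cutout3':.071,'jug_mid':.127,'low_jar_mid':.1135,'tall_jar_mid':.136,'oil_bottle_mid':.156,'flower_pot':0,'mug':0,'small_jar':0}
for cam in('top','scene'):
    d=img(cam,cam+'0.png')
    for n in z:
        print(cam,n,[(np.round(m['centre']),round(m['score'],2),ray(d,*m['centre'],z[n])[:2].round(3)) for m in ctrl.mark_of(cam,n)[:5]])
print(ctrl.observe())
E
```

```text
top turntable [(array([173., 242.]), 0.73, array([0.595, 0.071])), (array([234., 227.]), 0.36, array([0.434, 0.105]))]
top shelf []
top shelf_front [(array([238., 235.]), 0.81, array([0.427, 0.087])), (array([192., 297.]), 0.24, array([ 0.551, -0.075]))]
top cutout0 [(array([195., 299.]), 0.96, array([ 0.54 , -0.079])), (array([161., 182.]), 0.95, array([0.626, 0.229])), (array([123., 259.]), 0.73, array([0.733, 0.028])), (array([235., 227.]), 0.56, array([0.433, 0.106]))]
top cutout1 [(array([195., 299.]), 0.96, array([ 0.54 , -0.079])), (array([161., 182.]), 0.95, array([0.626, 0.229])), (array([123., 259.]), 0.73, array([0.733, 0.028])), (array([235., 227.]), 0.56, array([0.433, 0.106]))]
top cutout2 [(array([195., 299.]), 0.96, array([ 0.54 , -0.079])), (array([161., 182.]), 0.95, array([0.626, 0.229])), (array([123., 259.]), 0.73, array([0.733, 0.028])), (array([235., 227.]), 0.56, array([0.433, 0.106]))]
top cutout3 [(array([195., 299.]), 0.96, array([ 0.54 , -0.079])), (array([161., 182.]), 0.95, array([0.626, 0.229])), (array([123., 259.]), 0.73, array([0.733, 0.028])), (arra
[... 2266 characters left out ...]
5, -0.261]))]
{'t': 1.5, 'joint_positions': array([-1.33408785e+00,  1.58402887e-01,  1.59700229e+00,  4.06037556e-06,
        1.38619644e+00, -2.10090580e-01]), 'qvel': array([-0.00034069,  0.0002242 ,  0.00027394, -0.00040353, -0.00019822,
       -0.00065006]), 'joint_torque': array([-6.64061627e-04, -3.85566115e+01, -3.22356749e+01,  7.00237742e-02,
        3.06167803e-02, -1.56419287e-05]), 'position': array([ 0.24842967, -0.51854496,  0.21459837]), 'tcp_rot': array([ 9.75150017e-01,  2.21545581e-01,  1.93587102e-06, -4.50786620e-06]), 'ft_force': array([-0.60849506,  0.02168137,  0.09289151]), 'wrist_torque': array([0.02874374, 0.04276901, 0.00556174]), 'finger_gap': 0.9990912582551004}
```

View images.

View pics/top0.png

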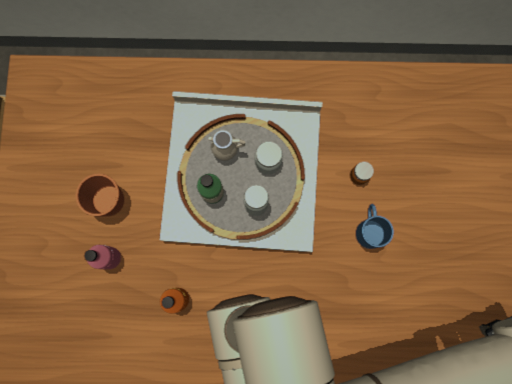

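View pics/scene0.png

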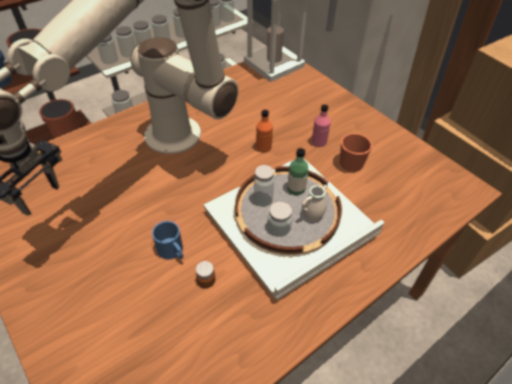

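```bash
python3 - <<'E'
from h import *
d=img('top'); c=d['color'][85:260,155:330]
cv2.imwrite('pics/crop.png',cv2.cvtColor(cv2.resize(c,None,fx=3.4,fy=3.4,interpolation=cv2.INTER_CUBIC),cv2.COLOR_RGB2BGR))
fl,fr=ray(d,241,163,.045)[:2],ray(d,250,313,.045)[:2]
print(fl,fr,np.linalg.norm(fl-fr)); u=(fl-fr)/np.linalg.norm(fl-fr); f=np.array([-u[1],u[0]]);print('front dir',f,np.degrees(np.arctan2(f[1],f[0])), 'axis',(fl+fr)/2-.18*f)
C=np.array([[.540,-.079],[.626,.229],[.733,.028],[.433,.106]]);print(C.mean(0))
for n,r,cc in(('orange',318,178),('pink',268,108)): print(n,ray(d,*ctrl.mark_of('top','oil_bottle_mid')[0]['centre'],.156)[:2])
for m in ctrl.mark_of('top','oil_bottle_mid'): print(ray(d,*m['centre'],.085)[:2])
E
```

```text
[0.41627366 0.27373618] [ 0.39985649 -0.11746235] 0.3915428587687933
front dir [-0.99912057  0.04192943] 177.5969161317864 axis [0.58790678 0.07058962]
[0.583 0.071]
orange [0.26663064 0.22211102]
pink [0.26663064 0.22211102]
[0.26257187 0.23327659]
[0.3663266 0.41905  ]
[0.55583765 0.16147212]
```

View pics/crop.png

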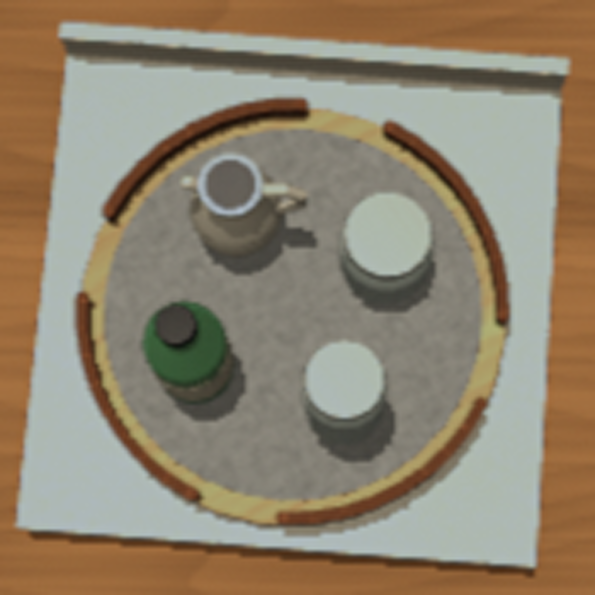

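Call:
servo_tool:
  targets: "11 39 0 -2.5 0;11 39 0 -2.5 0;11 39 0 -2.5 0;11 39 0 -2.5 0;11 39 0 -2.5 0;11 39 0 -2.5 0;11 39 0 -2.5 0;11 39 0 -2.5 0;11 39 0 -2.5 0;11 39 0 -2.5 0;11 39 0 -2.5 0;11 39 0 -2.5 0"

```text
t: 2.7
position: [0.3777, -0.0414, 0.2134]
tcp_rot: [0.998, -0.059, 0.003, 0.002]
ft_force: [0.7, -0.2, -0.0]
finger_gap: 0.153
```

Call:
servo_tool:
  targets: "11 37 0 -1.5 0;11 37 0 -1.5 0;11 37 0 -1.5 0;11 37 0 -1.5 0;0 0 0 0 0;0 0 0 0 0"

```text
t: 3.2
position: [0.4225, 0.1226, 0.2152]
tcp_rot: [0.994, -0.109, 0.006, 0.001]
ft_force: [0.3, -0.1, 0.6]
finger_gap: 0.007
```

```bash
python3 - <<'E'
from h import *
o=ctrl.observe();print(o['position'],o['tcp_rot'],o['joint_positions'],o['finger_gap'])
d=img('wrist','w1.png')
R=__import__('scipy.spatial.transform',fromlist=['Rotation']).Rotation.from_quat(o['tcp_rot']).as_matrix()
H=np.array(d['hand_eye']);K=np.array(d['intrinsics'])
T=np.eye(4);T[:3,:3]=R;T[:3,3]=o['position'];W=T@H;d['view']=np.linalg.inv(W)
for n in('cutout0','turntable'):
    for m in ctrl.mark_of('wrist',n)[:4]: print(n,m['score'],m['centre'],ray(d,*m['centre'],.071))
print('tcp dir px',px(d,o['position']))
E
```

```text
[0.42254242 0.12262051 0.21522447] [ 9.94051135e-01 -1.08770765e-01  5.51773033e-03  9.03155006e-04] [ 0.00878311 -0.21605443  1.96201189 -0.0031446   1.38488923  1.79812029] 0.006880403758807212
cutout0 0.96 [1.7, 102.7] [0.62847652 0.22775664 0.071     ]
cutout0 0.87 [14.1, 429.3] [ 0.54908609 -0.08043569  0.071     ]
cutout0 0.61 [168.3, 260.4] [0.43609711 0.1130108  0.071     ]
turntable 0.67 [6.6, 266.4] [0.58998674 0.07374662 0.071     ]
tcp dir px [255.23516062 228.1928335 ]
```

View pics/w1.png

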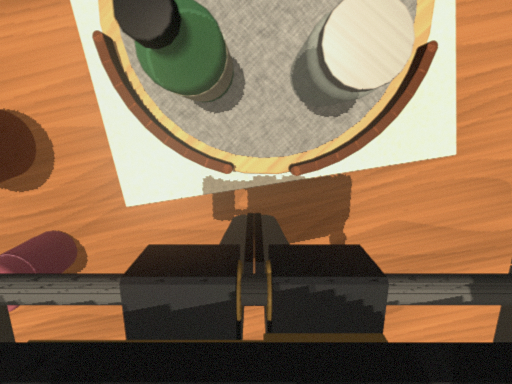

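Call:
servo_tool:
  targets: "3 -10 -20 0 0;0 0 -35 0 0;0 0 -35 0 0;0 0 -20 0 0;0 0 0 0 0;0 0 0 0 0"

```text
t: 3.85
position: [0.4275, 0.1003, 0.105]
tcp_rot: [0.993, -0.119, 0.01, 0.002]
ft_force: [0.3, 0.3, 1.0]
finger_gap: 0.008
```

Call:
servo_tool:
  targets: "-3 10 0 0 0;0 0 0 0 0;0 0 0 0 0"

```text
t: 4.1
position: [0.4265, 0.1092, 0.1087]
tcp_rot: [0.993, -0.121, 0.013, 0.001]
ft_force: [0.3, 0.1, -0.5]
finger_gap: 0.008
```

```bash
python3 - <<'E'
from h import *
o=ctrl.observe();print(o['position'])
d=img('wrist','w2.png')
E
```

```text
[0.42654648 0.10919882 0.1086815 ]
```

View pics/w2.png

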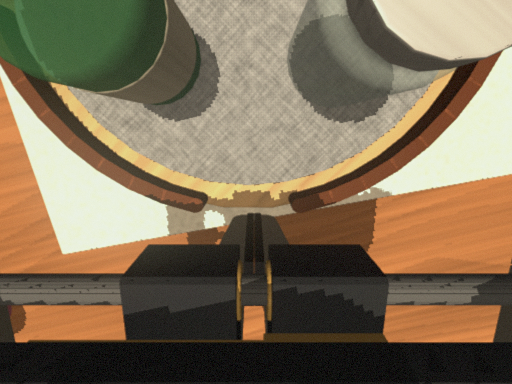

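Call:
servo_tool:
  targets: "0 0 -15 0 0;0 0 -12 0 0;0 0 0 0 0;0 0 0 0 0"

```text
t: 4.48
position: [0.4311, 0.1098, 0.0865]
tcp_rot: [0.993, -0.12, 0.018, 0.001]
ft_force: [0.5, -0.6, 1.1]
finger_gap: 0.003
```

Call:
servo_tool:
  targets: "-4 0 -6 0 0;-2 0 -3 0 0;0 0 0 0 0"

```text
t: 4.73
position: [0.4263, 0.11, 0.0792]
tcp_rot: [0.993, -0.12, 0.02, 0.001]
ft_force: [0.1, -0.4, -0.3]
finger_gap: 0.004
```

Call:
servo_tool:
  targets: "-1 -5 0 1.5 0;-2 -6 0 2 0;-2 -8 0 3 0;-1.5 -9 0 3 0;-1 -10 0 3.5 0;0 -10 0 3.5 0;0 -10 0 3.5 0;1 -10 0 3.5 0;1.5 -10 0 3.5 0;2 -10 0 3.5 0"

```text
t: 5.57
position: [0.4228, 0.0216, 0.0817]
tcp_rot: [0.987, 0.159, 0.021, -0.007]
ft_force: [0.7, 0.6, -0.0]
finger_gap: 0.003
```

```bash
cat >> h.py <<'E'
def st():
    d=img('top'); A=np.array([.586,.072])
    for n,z in(('cutout0',.071),('jug_mid',.127)):
        for m in ctrl.mark_of('top',n)[:4]:
            p=ray(d,*m['centre'],z)[:2]-A; print(n,round(m['score'],2),p.round(3),'r',np.hypot(*p).round(3),'b',np.degrees(np.arctan2(p[1],p[0])).round(1))
    o=ctrl.observe();p=o['position'][:2]-A;print('tcp r',np.hypot(*p),'b',np.degrees(np.arctan2(p[1],p[0])),o['position'],o['t'])
E
python3 -c "
from h import *
st()"
```

```text
cutout0 0.8 [0.156 0.026] r 0.158 b 9.6
cutout0 0.6 [-0.026  0.154] r 0.156 b 99.6
cutout0 0.56 [ 0.023 -0.148] r 0.15 b -81.1
jug_mid 0.79 [0.049 0.075] r 0.09 b 56.8
tcp r 0.1703990671466082 b -162.79055373018716 [0.42322977 0.02158479 0.08179374] 5.7167
```

Call:
servo_tool:
  targets: "4 -5 -2 2 0;5 -8 -1 3 0;4 -9 -0.5 3.5 0;4.5 -9 -0.5 3.5 0;5 -8.5 -0.5 3.5 0;5.5 -8 -0.5 3.5 0;6 -8 -0.5 3.5 0;6.5 -7.5 -0.5 3.5 0;7 -7 -0.5 3.5 0"

```text
t: 6.47
position: [0.4673, -0.0425, 0.0744]
tcp_rot: [0.913, 0.408, 0.015, -0.015]
ft_force: [-1.3, 1.0, 0.3]
finger_gap: 0.005
```

Call:
servo_tool:
  targets: "6.5 -7 2 2.5 0;7 -7 1 3 0;7.5 -6.5 0 3 0;8 -6 0 3.5 0;8 -6 0 3.5 0;8.5 -5 0 3.5 0;9 -4.5 0 3.5 0;9 -4 0 3.5 0;9.5 -3.5 0 3.5 0;6 -2 0 2 0"

```text
t: 7.3
position: [0.5474, -0.0878, 0.0762]
tcp_rot: [0.763, 0.646, 0.007, -0.022]
ft_force: [0.3, -0.0, -0.2]
finger_gap: 0.004
```

```bash
python3 -c "
from h import *
st()"
```

```text
cutout0 0.8 [ 0.151 -0.05 ] r 0.159 b -18.2
cutout0 0.72 [0.057 0.153] r 0.163 b 69.6
cutout0 0.65 [-0.154  0.058] r 0.164 b 159.4
jug_mid 0.66 [-0.03   0.067] r 0.073 b 113.9
tcp r 0.16430069793698177 b -103.82814898381567 [ 0.5467304  -0.08753877  0.07608129] 7.45
```

Call:
servo_tool:
  targets: "-4 1 5 0 0;0 0 30 0 0;0 0 35 0 0;0 0 40 0 0;0 0 30 0 0;-10 18 0 -7 0;-10 18 0 -7 0;-10 18 0 -7 0;-10 18 0 -7 0;-10 18 0 -7 0;-10 18 0 -7 0;-10 18 0 -7 0"

```text
t: 8.45
position: [0.4593, 0.0484, 0.2248]
tcp_rot: [0.967, 0.255, 0.018, -0.02]
ft_force: [-0.2, 0.8, 0.3]
finger_gap: 0.003
```

Call:
servo_tool:
  targets: "-7 18 0 -7 0;-7 18 0 -7 0;-7 18 0 -7 0;-7 16 0 -7 0;-5 10 0 -7 0;0 0 0 -7 0;0 0 0 0 0;0 0 0 0 0"

```text
t: 9.12
position: [0.414, 0.1375, 0.225]
tcp_rot: [0.993, -0.115, 0.024, -0.014]
ft_force: [0.1, -0.3, -0.2]
finger_gap: 0.006
```

```bash
python3 -c "
from h import *
st();print(ctrl.observe()['tcp_rot'])"
```

```text
cutout0 0.9 [ 0.149 -0.051] r 0.158 b -19.0
cutout0 0.87 [-0.047 -0.157] r 0.164 b -106.7
cutout0 0.79 [0.048 0.156] r 0.163 b 72.8
jug_mid 0.9 [-0.032  0.067] r 0.074 b 115.5
tcp r 0.18320187218634507 b 159.25560932129036 [0.41467513 0.13689001 0.22499534] 9.2667
[ 0.99286255 -0.11607008  0.02389663 -0.01344018]
```

Call:
servo_tool:
  targets: "12 -10 0 -3 0;0 0 -30 -2 0;0 0 -35 0 0;0 0 -25 0 0;0 0 -15 0 0;0 0 0 0 0;0 0 0 0 0"

```text
t: 9.85
position: [0.4295, 0.1233, 0.1185]
tcp_rot: [0.987, -0.16, 0.027, -0.013]
ft_force: [0.1, 0.2, 0.2]
finger_gap: 0.003
```

Call:
servo_tool:
  targets: "-1 1 -15 0 0;-1 0 -13 0 0;-2 0 -8 0 0;-1 0 -3 0 0;0 0 0 0 0"

```text
t: 10.27
position: [0.4293, 0.1233, 0.0843]
tcp_rot: [0.987, -0.159, 0.032, -0.013]
ft_force: [-0.6, -0.7, -0.1]
finger_gap: 0.005
```

Call:
servo_tool:
  targets: "-2 0 -6 0 0;-2 -5 -1 1.5 0;-2 -7 0 2.5 0;-2 -8 0 3 0;-2 -9 0 3 0;-1.5 -10 0 3.5 0;-1 -10 0 3.5 0;-0.5 -10 0 3.5 0;0.5 -10 0 3.5 0;1.5 -10 0 3.5 0;2.5 -10 0 3.5 0;3 -10 0 3.5 0"

```text
t: 11.27
position: [0.4267, 0.0232, 0.0832]
tcp_rot: [0.987, 0.157, 0.032, -0.026]
ft_force: [0.2, 1.3, -1.3]
finger_gap: 0.009
```

Call:
servo_tool:
  targets: "3 -9 -3 3 0;3.5 -9 -1 3.5 0;4.5 -9 0 3.5 0;5 -8.5 0 3.5 0;5.5 -8 0 3.5 0;5 -6.5 0 3 0;4 -4 0 2 0;2 -2 0 1 0;0 0 0 0 0"

```text
t: 12.02
position: [0.463, -0.0383, 0.083]
tcp_rot: [0.932, 0.361, 0.029, -0.03]
ft_force: [-0.3, 0.0, -0.0]
finger_gap: 0.005
```

```bash
python3 -c "
from h import *
st()"
```

```text
cutout0 0.89 [ 0.094 -0.129] r 0.159 b -54.0
cutout0 0.79 [-0.093  0.132] r 0.161 b 125.2
cutout0 0.72 [-0.131 -0.096] r 0.163 b -143.9
cutout0 0.64 [0.129 0.093] r 0.159 b 35.9
jug_mid 0.57 [-0.077  0.014] r 0.078 b 169.5
tcp r 0.16523704963997166 b -138.46655329260508 [ 0.4623087  -0.03756161  0.08271534] 12.1667
```

Call:
servo_tool:
  targets: "4 -3.5 -1 1 0;3.5 -3 0 1 0;3.5 -3 0 1 0;2 -2 0 0 0;0 0 0 0 0;-3 3 0 0 0;-1 1 20 0 0;0 0 35 0 0;0 0 40 0 0;0 0 40 0 0;-5 -30 0 0 0;-5 -35 0 0 0"

```text
t: 13.17
position: [0.4568, -0.104, 0.2203]
tcp_rot: [0.919, 0.392, 0.025, -0.035]
ft_force: [-0.9, 0.0, -1.7]
finger_gap: 0.004
```

Call:
servo_tool:
  targets: "-15 -38 0 0 0;-15 -38 0 0 0;-15 -38 0 0 0;-15 -38 0 0 0;-15 -38 0 0 0;0 0 0 0 0;0 0 0 0 0"

```text
t: 13.75
position: [0.3771, -0.3045, 0.224]
tcp_rot: [0.92, 0.39, 0.027, -0.03]
ft_force: [-0.5, 1.0, -0.9]
finger_gap: 0.003
```

```bash
python3 -c "
from h import *
st()
d=img('top');c=d['color'][70:330,70:400]
cv2.imwrite('pics/end.png',cv2.cvtColor(cv2.resize(c,None,fx=2.2,fy=2.2),cv2.COLOR_RGB2BGR))"
```

```text
cutout0 0.98 [ 0.115 -0.13 ] r 0.173 b -48.6
cutout0 0.85 [-0.108  0.121] r 0.162 b 131.8
cutout0 0.76 [-0.114 -0.109] r 0.158 b -136.3
cutout0 0.72 [0.115 0.111] r 0.159 b 44.0
jug_mid 0.7 [-0.072  0.011] r 0.073 b 171.5
tcp r 0.4284241725860355 b -119.02343225944686 [ 0.37814261 -0.30262325  0.22403984] 13.9
```

View pics/end.png

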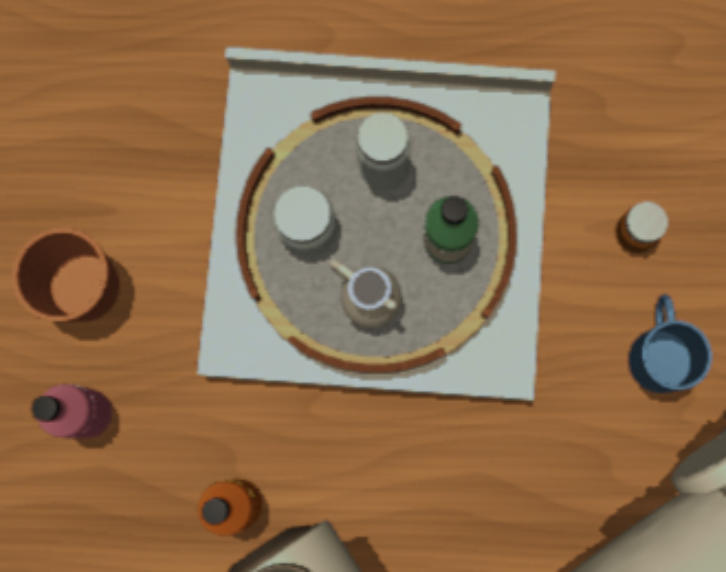

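The picture shows the jug at about (371, 295), in line with the middle of the front edge at about (368, 388). The jars and bottle are upright, the bystanders have not moved, and the hand is clear.

```bash
python3 -c "
from h import *
print(ctrl.close_job())"
```

```text
the job is handed in; nothing more can be done
None
```

I pushed the rim about 147° anticlockwise with the shut fingertips, in two strokes along the front, each from its own cut-out. A short nudge finished the turn. I then lifted the hand, moved it clear and handed the job in at about 14 s.

**Jug position:** the last check put the jug at a bearing of 171.5° from its own mark and about 178° from the cut-outs. The shelf's front is at about 174–177.6°, so both are well inside the ±20° allowed. The two estimates differ by about 6°, probably because the jug's mark was a little off.

**Other things:** in the last picture all the containers stood upright and the bystanders and look-alike bottles were in their places. The wrist force I read at the end of each move stayed under about 2.5 N. I did not measure the contact force on the rim or the turntable's speed, and the hand-in gave no verdict.

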